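Load the drying cabinet and shut its door on the catch

TASK

Put the rinsed glass beaker from the blue mat in the small drying cabinet: stand it upright on the pulled-out tray and let go, then slide the tray fully home with the beaker on it, out of the door's way. Then push the door shut until its roller catch snaps over and holds it fully closed. Do not tip the beaker over or disturb the bottles and the screwdriver on the bench.

Things in the scene. Friction and masses are not known exactly. Their poses are not given: they have to be found in the camera images.
- cabinet: small white drying cabinet, fixed on the bench, 180 mm deep (x), 250 wide (y), 128 high. Origin: centre of its underside; x points from front to back, y to the left, z up. Front face at x = -90 mm. Chamber behind the door: y -110 to +30 mm, z 24 to 114 mm. Control panel at the left of the front, its knob 16 mm proud. Flat roof at z = 128 mm; 12 mm exhaust stub near the back
- tray (a joint): slide of the steel tray, m: 0 = fully home (its front then stands just behind the closed door), about 0.09 to 0.10 = pulled out towards the robot, as found; about 1.5 N moves it, it has no catch and stays where it is left. At 0 tray_middle lies at x = -10, y = -40 mm in the cabinet's frame; pulling it out moves it along -x
- tray_middle (a point): middle of the tray's floor, on its top surface (33 mm above the bench); moves with the tray, axes as the cabinet's. Floor 150 mm (x) by 130 (y); side walls 15 mm, back wall 12 mm high; front wall at x = -75 to -71 mm, its top 50 mm above the floor. Only the front 82 to 97 mm of the tray is outside the cabinet: a good spot for the beaker is x = -25 mm, y = 0 from this point
- tray_front_edge (a point): foremost point, at mid width, of the rolled edge (7 mm thick) along the top of the tray's front wall, 80 mm above the bench: push here towards the cabinet's +x to slide the tray home. Axes as the cabinet's
- door (a joint): door hinge, rad: 0 = shut and seated, 1.5 to 1.9 = open as found (swung to the robot and right; hinge upright at the right of the front). Turns freely, stays where left. A sprung roller in the left jamb meets the door's striker at about 0.09 and resists to about 0.045 (some 10 N at the push point); past that it draws the door to 0 and holds it. Pushed less, the door stays ajar
- door_hinge (a point): point on the upright hinge axis at half the door's height, 71 mm above the bench; in the cabinet's frame x = -101, y = -120 mm. Its frame turns with the door: y runs from the hinge to the free edge, x from outer to inner face. Door, blue-grey with a glass pane: 22 mm thick (outer face x = -11 mm, inner +11), y = 4 to 187 mm, 20 to 122 mm above the bench
- door_push_point (a point): point on the door's outer face, 135 mm from the hinge axis, 71 mm above the bench: a place to push. Axes as door_hinge. The upright bar handle, 8 mm thick and 72 mm high, is nearer the free edge, 175 mm from the hinge, and stands out 26 mm from the outer face
- beaker: clear glass beaker, 54 mm across the rim and 50 mm at the base, 70 mm high, 90 g, standing upright on a dark blue draining mat (110 mm square, 4 mm thick, fixed) left of the cabinet and nearer the robot. Origin: centre of its underside, z up. It can be gripped across its outside, 54 mm, from above
- wash_bottle: white wash bottle with a red cap and spout, 193 mm high, at the back left; leave it alone. Origin on its underside
- amber_bottle: brown bottle with a white cap, 72 mm across, 167 mm high, left; leave it alone. Origin: centre of its underside
- loupe: black eyepiece loupe, 38 mm across, 32 mm high, fixed, front left; keep clear. Origin: centre of its underside
- screwdriver: screwdriver with a wooden handle, 168 mm long, 25 mm high, lying on the bench at its front left; leave it alone. Origin: underside, mid length
- cotton_jar: glass jar of cotton balls, 66 mm across, 75 mm high, fixed, on the left; keep clear. Origin: centre of its underside
- petri_dish: flat glass dish, 68 mm across, 14 mm high, fixed, left; keep clear. Origin: centre of its underside

How it is judged (in metres and radians):
On the way, in this order (a step that is already met when the one before it is completed fails the run):
1. the beaker stands upright on the tray, let go (x of beaker in the frame of tray_middle between -0.05 and 0.05 m and y of beaker in the frame of tray_middle between -0.042 and 0.042 m and z of beaker in the frame of tray_middle between -0.005 and 0.006 m and angle between beaker's own z axis and vertical below 0.12 rad and contact force between the fingers and beaker below 0.3 N), for 0.2 s.
2. the tray is fully home with the beaker standing on it (value of joint tray below 0.007 m and angle between beaker's own z axis and vertical below 0.12 rad and z of beaker in the frame of tray_middle between -0.005 and 0.006 m), for 0.2 s.
At the end, for the whole second after the job is handed in: The door is shut and held by its catch (door within 0.02 rad of 0, still), the tray is home (within 8 mm of 0), and the beaker stands upright (within 0.12 rad) at rest on the tray's floor inside the cabinet (value of joint door below 0.02 rad and velocity of joint door between -0.05 and 0.05 rad/s and value of joint tray below 0.008 m and x of beaker in the frame of tray_middle between -0.05 and 0.05 m and y of beaker in the frame of tray_middle between -0.042 and 0.042 m and z of beaker in the frame of tray_middle between -0.005 and 0.006 m and angle between beaker's own z axis and vertical below 0.12 rad and linear speed of beaker below 0.02 m/s); the robot touches nothing.
It fails at once if the beaker is tipped over (angle between beaker's own z axis and vertical above 0.6 rad).
It fails at once if the wash bottle, the brown bottle or the screwdriver is shifted by more than 30 mm or upset (distance of any of wash_bottle, amber_bottle, screwdriver from where it was at the start of the episode above 0.03 m or angle between any of wash_bottle, amber_bottle's own z axis and vertical above 0.5 rad).
It also fails if it takes over 66 s, if anything falls off the work surface, if the arm or the gripper's body presses on something with over 40 N, if the wrist force passes 120 N, or if a joint passes its speed limit or range.

ROBOT

A 7-joint arm with a two-finger parallel gripper is mounted at the origin on a cart in front of the work surface, level with it; the furniture and walls round the work are solid. World frame = base frame: x ahead of the robot, y to its left, z up, the work surface at z = 0. Lengths are in m, angles in degrees, forces in N, time in s.
With the tool pointing down it reaches from about 0.425 to 0.95 m from the base axis. Payload 4.7 kg.
Tool frame: the origin (TCP) lies at the very end of the fingers, on their centre line; the grasp point (between the pads) lies 19 mm behind it; z points along the fingers, y is the line along which they close (so a half turn about z gives the same grasp; the last joint's range is limited). The gripper opens to 87 mm and grips with 3 to 60 N. Pads are 19 mm wide; open, the fingers measure 117 mm over their backs; the gripper's body (75 mm by 190 mm) begins 51 mm behind the grasp point.
Start: joints at [63.432, 26.849, -2.785, 87.806, 1.381, 65.374, -4.715], TCP at [0.284, -0.612, 0.223] pointing down, gripper open.
Joint ranges: [-148.3, 148.3], [-19.14, 114.17], [-79.39, 73.82], [5.75, 140.21], [-59.74, 239.74], [12.07, 113.84], [-152.46, 152.46]. Speed limits (degrees/s): [147.25, 147.25, 180, 180, 180, 180, 180].

INTERFACE

Orientations are given as a 3x3 rotation matrix whose columns are the frame's x, y, z axes.
In Python, from station import arm, cams, sign_off, spotter gives the robot as it stands. The module is installed in compiled form; this text tells all that it offers.
- The arm moves only by the tool move_arm, never from a script. Its argument "rows" is a list that holds one entry, the list of rows, each a list of 4 numbers: the shift along the tool's x, y, z normalised to -1 to 1, where 1 is 0.4 m, then the turn about the tool's z normalised to -1 to 1, where 1 is pi/2 rad. A call has 1 to 20 rows; each row shifts and turns the commanded pose from where the row before left it, along the tool's axes as they then stand; what a row does not reach is not made up. A row lasts 1/8 s, in which the tool goes at most 62.5 mm and 10.7 degrees, less where a joint would pass 70% of its speed; a pose out of reach is approached as far as the arm can. A call with a number of a shift or a turn outside -1 to 1 is refused whole. A call with a gripper value outside its range is refused whole. "grip" is the opening, from 0 (shut) to 1 (fully open), set as the call begins (left out, the last holds). The fingers move at their own pace and stop on an object; the grip force is fixed at half the most. Time passes only in rows, so rows that do not move let the fingers close. It gives the time, the measured TCP pose, the force, the opening and the grip force at its end, in the units of the state.
- arm.read_state(): the state, without advancing time (a new reading comes with each control period).
- cams.read_camera(name): name is "side" or "top"; returns (picture, depth): 420x560x3 uint8, blue, green, red; 420x560 float32, m along the optical axis (not along the pixel's ray), 0 where there is no reading.
- cams.get_calibration(name): a dict with "mtx" (3x3 intrinsics, pixels), "k1" (the pictures are not rectified: a ray, as slopes to the right and down, at radius r is drawn at 1 + k1 r^2 times it, then the intrinsics apply), "R" (3x3) and "t" (3): a world point X has camera coordinates R X + t. Camera axes: x right, y down, z forward; pixel columns grow to the right and rows downward; lengths in m; the calibration is good to about 2 mm. A picture is of the moment at which its call begins. get_calibration takes no time and is no camera call.
- sign_off(): hands the job in; it is judged then, once.
Trained networks look in the newest picture that a camera, given by its name, has taken for a name from the list of things; names that differ only in an ending like _2 or _b are one class to them, and where a whole thing is asked for, a point or a joint stands for the part that bears it (a point fixed in the world has none). Each returns a list of dicts, best first, with "conf" (0 to 1); they miss things now and then, are a little off and sometimes report something else, mostly with a low value. They report only what shows in the picture. A call takes as long as a camera call.
- spotter.outline_of(camera, query): "mask" (420x560 bool, what is visible of it) and "uv" ([column, row] in pixels, amid what is visible of it).
- spotter.landmark_of(camera, query): "uv" ([column, row] in pixels: a listed point, or the origin of a listed thing).
The state is a dict: "time": time; "joints": joint angles; "dq": joint speeds; "tau": joint torques, N m; "ee_pos": TCP position; "tcp_rot": TCP orientation; "wrist_force": force on the tool from outside, world axes, zero at the start; "wrist_torque": the same for the moment, N m; "finger_gap": finger opening in m; "gripper_force": force on a finger pad.
Only numpy, scipy, OpenCV 4.12 (cv2) and the standard library are available. Lean on these libraries where they do the work, as an engineer would, in place of code of your own. Each camera call takes 0.05 s, during which the arm holds its last target. There are 200 camera calls.

## Working session

There is one attempt and no reset: what is moved stays moved. The work goes in short steps, Python scripts to look and compute and a tool call to move; the robot and the scene stay as the last step left them, time stands still between calls to the robot, and variables do not carry over. Pictures are saved under pics/ and viewed, at most 10 in all, crops included, and the job is handed in when it is done.

Besides the shell and the picture viewer there is one more tool, called by a JSON object that holds its "fn" and its "kwargs", one argument or row to a line. move_arm: Moves the arm, as the interface text tells. Its arguments: {"type":"object","properties":{"rows":{"type":"array","items":{"type":"array","items":{"type":"array","items":{"type":"number","minimum":-1,"maximum":1}}}},"grip":{"type":"number"}},"required":["rows"]}

```bash
mkdir -p pics; cat > h.py <<'E'
import numpy as np, cv2
from station import arm, cams, sign_off, spotter
def ray(c,uv):
    k=cams.get_calibration(c);K=np.array(k["mtx"]);
    d=cv2.undistortPoints(np.array([[uv]],float),K,np.array([k["k1"],0,0,0,0.]))[0,0]
    R=np.array(k["R"]);t=np.array(k["t"]).ravel()
    return -R.T@t, R.T@np.array([d[0],d[1],1.]), 
def at_depth(c,uv,z):
    o,d=ray(c,uv);return o+d*z
def at_height(c,uv,h):
    o,d=ray(c,uv);return o+d*(h-o[2])/d[2]
def cloud(c,depth,mask):
    v,u=np.nonzero(mask&(depth>0));k=cams.get_calibration(c)
    d=cv2.undistortPoints(np.stack([u,v],1).astype(float)[:,None],np.array(k["mtx"]),np.array([k["k1"],0,0,0,0.]))[:,0]
    z=depth[v,u][:,None];R=np.array(k["R"]);t=np.array(k["t"]).ravel()
    return (np.hstack([d*z,z])-t)@R
E
python3 - <<'E'
from h import *
np.set_printoptions(precision=4,suppress=True)
s=arm.read_state();print(s["time"],s["ee_pos"],s["tcp_rot"],s["finger_gap"])
for c in("side","top"):
    p,d=cams.read_camera(c);cv2.imwrite(f"pics/{c}0.png",p);np.save(f"d_{c}0.npy",d)
    print(c,"cam at",ray(c,(280,210)))
    for q,h in [("beaker",.004),("tray_middle",.033),("tray_front_edge",.08),("door_hinge",.071),("door_push_point",.071),("cabinet",0),("amber_bottle",0),("loupe",0),("screwdriver",0),("cotton_jar",0),("petri_dish",0),("wash_bottle",0)]:
        for r in spotter.landmark_of(c,q)[:2]: print(c,q,round(r["conf"],2),np.array(r["uv"]).round(),at_height(c,r["uv"],h))
E
```

```text
0.0 [ 0.2841 -0.6117  0.2215] [[ 0.9069  0.4213 -0.0009]
 [ 0.4213 -0.9069  0.0017]
 [-0.0001 -0.002  -1.    ]] 0.08719330329602895
side cam at (array([-0.0805,  0.3741,  0.9461]), array([ 0.5535, -0.2215, -0.8033]))
side beaker 0.94 [271. 271.] [0.432  0.1927 0.004 ]
side tray_middle 0.84 [354. 170.] [ 0.586  -0.0795  0.033 ]
side tray_front_edge 0.72 [376. 176.] [ 0.5172 -0.093   0.08  ]
side door_hinge 0.58 [381. 144.] [ 0.6035 -0.1562  0.071 ]
side door_push_point 0.89 [431. 175.] [ 0.4777 -0.2132  0.071 ]
side door_push_point 0.56 [273. 267.] [0.4006 0.1987 0.071 ]
side cabinet 0.72 [313. 156.] [ 0.6892 -0.0256  0.    ]
side cabinet 0.35 [353. 168.] [ 0.6166 -0.0968  0.    ]
side amber_bottle 0.87 [181. 232.] [0.6024 0.3378 0.    ]
side loupe 0.86 [216. 319.] [0.3753 0.3339 0.    ]
side screwdriver 0.57 [285. 304.] [0.3514 0.1947 0.    ]
side cotton_jar 0.62 [189. 262.] [0.5216 0.3435 0.    ]
side petri_dish 0.93 [203. 290.] [0.447  0.3372 0.    ]
top cam at (array([0.4181, 0.1126, 1.0281]), array([ 0.1073, -0.0216, -0.994 ]))
top beaker 0.7 [243. 252.] [0.4266 0.1839 0.004 ]
to
[... 154 characters left out ...]
 0.5164 -0.0896  0.08  ]
top door_hinge 0.98 [388. 169.] [ 0.614  -0.1651  0.071 ]
top door_hinge 0.38 [408. 222.] [ 0.4868 -0.2079  0.071 ]
top door_push_point 0.94 [412. 226.] [ 0.4789 -0.2169  0.071 ]
top cabinet 0.82 [329. 145.] [ 0.6928 -0.0377  0.    ]
top amber_bottle 0.85 [181. 183.] [0.6009 0.3379 0.    ]
top loupe 0.63 [185. 273.] [0.378  0.3274 0.    ]
top screwdriver 0.74 [240. 282.] [0.3539 0.1919 0.    ]
top cotton_jar 0.8 [186. 214.] [0.5231 0.3248 0.    ]
top cotton_jar 0.19 [188. 151.] [0.6828 0.3193 0.    ]
top petri_dish 0.95 [188. 244.] [0.4487 0.3191 0.    ]
top wash_bottle 0.69 [187. 153.] [0.6787 0.3223 0.    ]
top wash_bottle 0.41 [410. 225.] [ 0.485  -0.2363  0.    ]
```

```bash
python3 - <<'E'
import cv2,numpy as np
t=cv2.imread("pics/top0.png");cv2.imwrite("pics/top0c.png",cv2.resize(t[90:330,150:470],(800,600),interpolation=cv2.INTER_CUBIC))
t=cv2.imread("pics/side0.png");cv2.imwrite("pics/side0c.png",cv2.resize(t[90:330,170:490],(800,600),interpolation=cv2.INTER_CUBIC))
E
```

```text
(no output)
```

View pics/top0c.png

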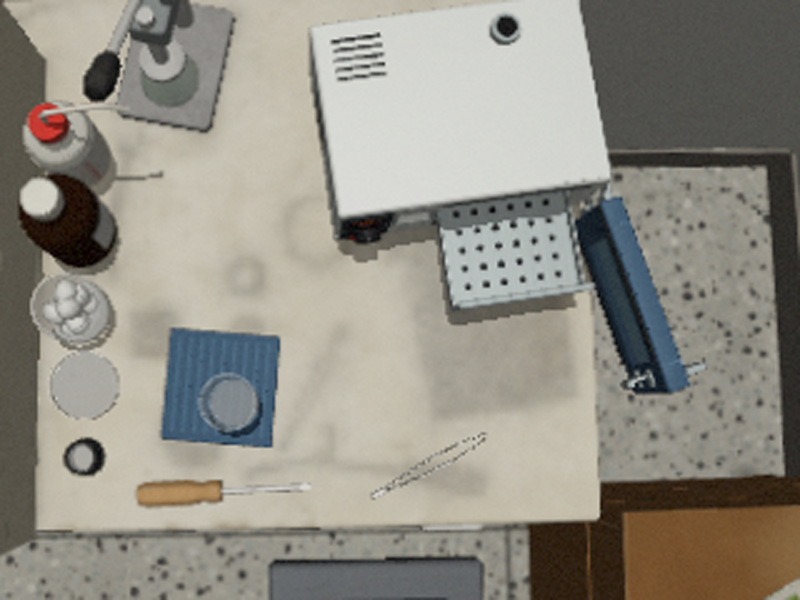

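View pics/side0c.png

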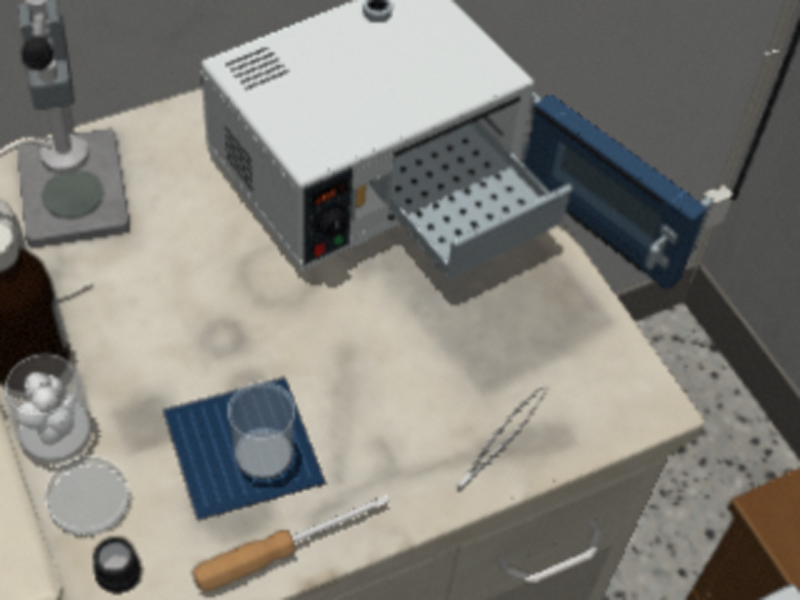

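```bash
python3 - <<'E'
from h import *
np.set_printoptions(precision=4,suppress=True)
F=np.ones((420,560),bool)
P={c:cloud(c,np.load(f"d_{c}0.npy"),F) for c in("top","side")}
for c in P:
    p=P[c];m=(abs(p[:,2]-.128)<.008)&(p[:,0]>.5)&(p[:,0]<.9)&(p[:,1]>-.25)&(p[:,1]<.2)
    q=p[m];print(c,"roof",len(q),q[:,2].mean(),cv2.minAreaRect(q[:,:2].astype(np.float32)))
p=np.vstack(list(P.values()))
# max height map right side
print("y cols",np.arange(-.2,-.7,-.05))
for x in np.arange(.3,.8,.05):
    print(round(x,2),[round(float(p[(abs(p[:,0]-x)<.025)&(abs(p[:,1]-y)<.025),2].max(initial=-9)),2) for y in np.arange(-.2,-.7,-.05)])
for c in("top","side"):
    cams.read_camera(c); d=np.load(f"d_{c}0.npy")
    for q in("beaker","door","tray"):
        r=spotter.outline_of(c,q)
        if r:
            pc=cloud(c,d,r[0]["mask"]);print(c,q,r[0]["conf"],len(pc),pc.min(0),pc.max(0))
            np.save(f"pc_{c}_{q}.npy",pc)
            if q=="door":
                t=pc[(pc[:,2]>.116)&(pc[:,2]<.128)];print("door top",len(t),cv2.minAreaRect(t[:,:2].astype(np.float32)))
            if q=="beaker":
                vs,us=np.nonzero(r[0]["mask"])
                print("bbox",us.min(),us.max(),vs.min(),vs.max()); t=pc[pc[:,2]>.066];print(len(t),t.mean(0) if len(t) else 0,t.min(0),t.max(0))
E
```

```text
top roof 9245 0.12607183619380916 ((0.6844561696052551, -0.024919018149375916), (0.4485763907432556, 0.367733359336853), 89.81163024902344)
side roof 7209 0.12665145796409627 ((0.7110262513160706, -0.005450114607810974), (0.4461249113082886, 0.37088364362716675), 82.59830474853516)
y cols [-0.2  -0.25 -0.3  -0.35 -0.4  -0.45 -0.5  -0.55 -0.6  -0.65]
0.3 [-0.0, -0.17, -0.18, -0.17, -0.17, -0.18, -0.17, -0.18, -0.17, -0.17]
0.35 [0.0, -0.81, -0.81, -0.81, -0.81, -0.81, -0.81, -0.81, -0.81, -0.81]
0.4 [0.1, -0.81, -0.81, -0.81, -0.81, -0.81, -0.81, -0.8, -0.81, -0.81]
0.45 [0.12, 0.12, -0.81, -0.81, -0.81, -0.81, -0.81, -0.81, -0.81, -0.81]
0.5 [0.12, -9.0, -9.0, -9.0, -0.81, -0.81, -0.81, -0.81, -0.81, -0.81]
0.55 [0.12, -9.0, -9.0, -9.0, -0.81, -0.81, -0.81, -0.8, -0.81, -0.81]
0.6 [0.12, -9.0, -9.0, -9.0, -0.81, -0.82, -0.82, -0.8, -0.81, -0.81]
0.65 [-9.0, -9.0, -9.0, -9.0, -0.83, -9.0, -0.82, -0.81, -0.81, -0.81]
0.7 [-9.0, -9.0, -9.0, -9.0, -9.0, -9.0, -0.81, -0.81, -0.81, -0.81]
0.75 [-9.0, -9.0, -9.0, -9.0, -9.0, -9.0, -0.81, -0.81, -0.81, -0.81]
top beaker 0.7 437 [ 0.4032  0.1577 -0.0019] [0.456  0.2178 0.0758]
bbox 229 252 239 262
100 [0.4299 0.185  0.071 ] [0.4032 0.1577 0.0662] [0.456  0.2109 0.0758]
top door 0.77 1903 [ 0.4284 -0.553  -0.8274] [ 0.8028 -0.1524  0.1247]
door top 827 ((0.5173352956771851, -0.1913270205259323), (0.182456836104393, 0.025344524532556534), 18.238950729370117)
top tray 0.69 2259 [ 0.5116 -0.1628 -0.0044] [ 0.6313 -0.0128  0.1101]
side beaker 0.56 836 [0.4007 0.1483 0.0019] [0.4886 0.2111 0.0772]
bbox 262 287 243 281
138 [0.43   0.1822 0.0709] [0.4007 0.1589 0.0661] [0.4524 0.211  0.0772]
side door 0.89 2748 [ 0.4244 -0.7103 -0.6043] [ 0.8648 -0.1498  0.1246]
door top 713 ((0.5151007175445557, -0.18789173662662506), (0.1827603578567505, 0.027572408318519592), 17.64244270324707)
side tray 0.72 2761 [ 0.5087 -0.4501 -0.4646] [ 0.8667 -0.0159  0.1141]
```

```bash
python3 - <<'E'
from h import *
np.set_printoptions(precision=4,suppress=True)
F=np.ones((420,560),bool)
cs=[]
for c in("top","side"):
    p=cloud(c,np.load(f"d_{c}0.npy"),F)
    m=(abs(p[:,2]-.127)<.005)&(p[:,0]>.5)&(p[:,0]<.9)&(p[:,1]>-.25)&(p[:,1]<.2)
    q=p[m];g=np.zeros((400,500),np.uint8);ij=((q[:,:2]-[.5,-.25])*1000).astype(int)
    g[ij[:,0],ij[:,1]]=255;g=cv2.morphologyEx(g,cv2.MORPH_CLOSE,np.ones((7,7)));g=cv2.morphologyEx(g,cv2.MORPH_OPEN,np.ones((15,15)))
    n,l,st,ce=cv2.connectedComponentsWithStats(g);k=1+st[1:,4].argmax()
    yy,xx=np.nonzero(l==k);pts=np.stack([yy*.001+.5,xx*.001-.25],1).astype(np.float32)
    r=cv2.minAreaRect(pts);print(c,r,st[k])
    a=np.radians(r[2] if r[1][0]<r[1][1] else r[2]-90);a=(a+np.pi/2)%np.pi-np.pi/2
    R=np.array([[np.cos(a),-np.sin(a)],[np.sin(a),np.cos(a)]]);o=np.array(r[0])
    print("yaw",np.degrees(a),"hinge",o+R@[-.101,-.12],"traymid@.095",o+R@[-.105,-.04],"edge0",o+R@[-.088,-.04])
    t=np.load(f"pc_{c}_tray.npy");
    t=(t-np.r_[o,0]);t[:,:2]=t[:,:2]@R
    tt=t[(t[:,2]>.07)&(t[:,2]<.09)&(abs(t[:,1]+.04)<.065)&(t[:,0]<-.1)];print("tray edge cab x",len(tt),np.percentile(tt[:,0],[0,2,10,50]),"y",np.percentile(tt[:,1],[1,99]))
E
```

```text
top ((0.6922999620437622, -0.03189997375011444), (0.18071863055229187, 0.24968194961547852), 7.125016689300537) [   86    92   264   203 42934]
yaw 7.125016689300537 hinge [ 0.607  -0.1635] traymid@.095 [ 0.5931 -0.0846] edge0 [ 0.6099 -0.0825]
tray edge cab x 156 [-0.1795 -0.1793 -0.1788 -0.176 ] y [-0.0955  0.0235]
side ((0.6902137398719788, -0.0291355699300766), (0.18300946056842804, 0.25004953145980835), 7.953078746795654) [   89    87   265   205 42729]
yaw 7.953078746795661 hinge [ 0.6068 -0.162 ] traymid@.095 [ 0.5918 -0.0833] edge0 [ 0.6086 -0.0809]
tray edge cab x 194 [-0.1826 -0.1815 -0.1807 -0.1779] y [-0.0994  0.0235]
```

{"fn": "move_arm", "kwargs": {
  "rows": [
    [[0,0,0,0.0965],[0,0,0,0.0965],[0.08,-0.088,0,0],[0.08,-0.088,0,0],[0.08,-0.088,0,0],[0.08,-0.088,0,0],[0.08,-0.088,0,0],[0.08,-0.088,0,0],[0.08,-0.088,0,0],[0.08,-0.088,0,0],[-0.0016,-0.122,0,0],[-0.0016,-0.122,0,0],[-0.0016,-0.122,0,0],[-0.0016,-0.122,0,0],[-0.0016,-0.122,0,0],[-0.0016,-0.122,0,0],[-0.0016,-0.122,0,0],[-0.0016,-0.122,0,0],[-0.0016,-0.122,0,0],[-0.0016,-0.122,0,0]]
  ],
  "grip": 1
}}

```text
time: 4.2
ee_pos: [0.4306, 0.1849, 0.2229]
tcp_rot: [[0.991, 0.131, 0.001], [0.131, -0.991, 0.0], [0.001, 0.0, -1.0]]
wrist_force: [0.1, 1.0, -0.5]
finger_gap: 0.087
gripper_force: 0.0
```

```bash
cat >> h.py <<'E'
np.set_printoptions(precision=4,suppress=True)
def go(target):
    """print shift in row units from measured pose to world target"""
    s=arm.read_state();R=np.array(s["tcp_rot"]);d=R.T@(np.array(target)-s["ee_pos"])
    psi=np.degrees(np.arctan2(R[1,0],R[0,0]))
    print("t",s["time"],"pos",s["ee_pos"],"psi",psi,"F",s["wrist_force"],"gap",s["finger_gap"],s["gripper_force"])
    print("shift m",d,"units",d/.4,"min rows",np.linalg.norm(d)/.0625)
E
python3 -c "
from h import *
go([.4297,.184,.041])"
```

```text
t 4.2 pos [0.4306 0.1849 0.2229] psi 7.5227472947109835 F [ 0.0961  0.9704 -0.5144] gap 0.08701819984160085 0.0
shift m [-0.0012  0.0008  0.1819] units [-0.003   0.002   0.4548] min rows 2.910795368328789
```

{"fn": "move_arm", "kwargs": {
  "rows": [
    [[-0.003,0.002,0.1,0],[0,0,0.13,0],[0,0,0.11,0],[0,0,0.075,0],[0,0,0.04,0],[0,0,0,0],[0,0,0,0]]
  ],
  "grip": 1
}}

```text
time: 5.08
ee_pos: [0.4307, 0.1831, 0.0416]
tcp_rot: [[0.991, 0.131, 0.002], [0.131, -0.991, 0.001], [0.002, -0.001, -1.0]]
wrist_force: [0.1, -0.1, 0.8]
finger_gap: 0.0871
gripper_force: 0.0
```

{"fn": "move_arm", "kwargs": {
  "rows": [
    [[0,0,0,0],[0,0,0,0],[0,0,0,0],[0,0,0,0],[0,0,0,0],[0,0,0,0]]
  ],
  "grip": 0
}}

```text
time: 5.82
ee_pos: [0.4298, 0.1827, 0.0406]
tcp_rot: [[0.991, 0.131, 0.0], [0.131, -0.991, 0.0], [0.0, -0.0, -1.0]]
wrist_force: [0.4, 0.4, 1.6]
finger_gap: 0.0512
gripper_force: 29.8
```

{"fn": "move_arm", "kwargs": {
  "rows": [
    [[0,0,-0.04,0],[0,0,-0.09,0],[0,0,-0.1,0],[0,0,-0.07,0],[0,0,-0.025,0],[0,0,0,0]]
  ]
}}

```text
time: 6.58
ee_pos: [0.4297, 0.1824, 0.1709]
tcp_rot: [[0.991, 0.131, 0.001], [0.131, -0.991, -0.0], [0.001, 0.0, -1.0]]
wrist_force: [-0.9, 0.6, -1.1]
finger_gap: 0.0515
gripper_force: 29.9
```

```bash
python3 - <<'E'
from h import *
go([.5692,-.0871,.17])
p,d=cams.read_camera("side");cv2.imwrite("pics/side1.png",cv2.resize(p[150:300,180:380],(800,600)))
p,d=cams.read_camera("side") if 0 else (p,d)
for r in spotter.landmark_of("side","beaker")[:1]: print(r["conf"],at_height("side",r["uv"],arm.read_state()["ee_pos"][2]-.037))
E
```

```text
t 6.575 pos [0.4297 0.1824 0.1709] psi 7.528191018023097 F [-0.923   0.6443 -1.1232] gap 0.0514599414493275 29.86111595215334
shift m [0.103  0.2854 0.001 ] units [0.2574 0.7136 0.0026] min rows 4.855120052870819
0.65 [0.4317 0.1831 0.1325]
```

View pics/side1.png

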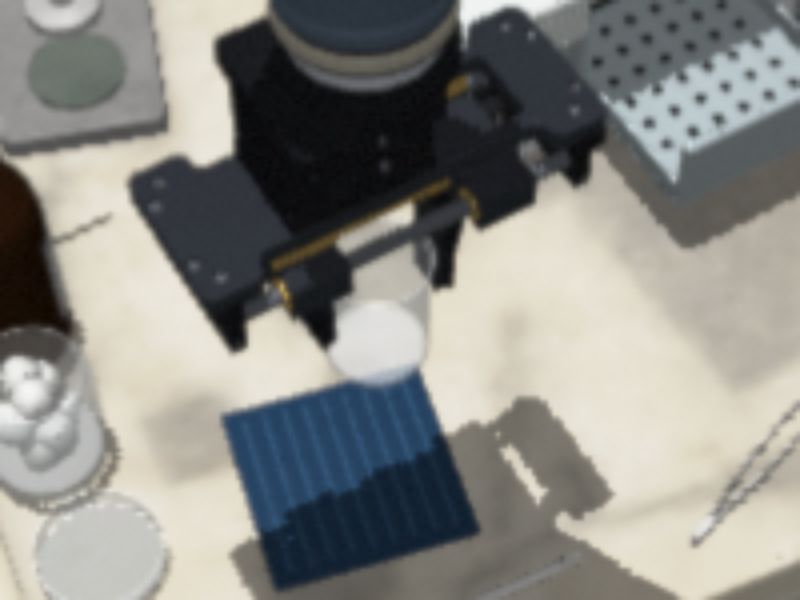

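The beaker hangs upright between the fingers, around (385, 310), clear of the mat. The tray shows at upper right, near (690, 120).

{"fn": "move_arm", "kwargs": {
  "rows": [
    [[0.013,0.036,0,0],[0.026,0.071,0,0],[0.026,0.071,0,0],[0.026,0.071,0,0],[0.026,0.071,0,0],[0.026,0.071,0,0],[0.026,0.071,0,0],[0.026,0.071,0,0],[0.026,0.071,0,0],[0.026,0.071,0,0],[0.013,0.036,0,0],[0,0,0,0]]
  ]
}}

```text
time: 8.18
ee_pos: [0.5698, -0.087, 0.1697]
tcp_rot: [[0.992, 0.129, -0.002], [0.129, -0.992, 0.0], [-0.002, -0.0, -1.0]]
wrist_force: [-0.2, 0.1, -1.9]
finger_gap: 0.0518
gripper_force: 29.9
```

```bash
python3 -c "
from h import *
go([.5692,-.0871,.071])
for c in ('side','top'):
    p,d=cams.read_camera(c)
    for q,h in (('tray_front_edge',.08),('beaker',.133),('tray_middle',.033)):
        for r in spotter.landmark_of(c,q)[:1]: print(c,q,r['conf'],at_height(c,r['uv'],h))
"
```

```text
t 8.175 pos [ 0.5698 -0.087   0.1697] psi 7.412510471340348 F [-0.1606  0.1233 -1.8787] gap 0.051841221066431666 29.860880856249423
shift m [-0.0005  0.      0.0987] units [-0.0012  0.0001  0.2467] min rows 1.5790884108355336
side tray_front_edge 0.95 [ 0.5078 -0.0874  0.08  ]
side beaker 0.77 [ 0.5729 -0.0782  0.133 ]
side tray_middle 0.98 [ 0.5989 -0.0768  0.033 ]
top tray_front_edge 0.9 [ 0.5126 -0.0927  0.08  ]
```

{"fn": "move_arm", "kwargs": {
  "rows": [
    [[-0.0012,0,0.03,0],[0,0,0.06,0],[0,0,0.06,0],[0,0,0.045,0],[0,0,0.03,0],[0,0,0.015,0],[0,0,0.005,0],[0,0,0,0],[0,0,0,0]]
  ]
}}

```text
time: 9.7
ee_pos: [0.5701, -0.0858, 0.0732]
tcp_rot: [[0.991, 0.131, 0.001], [0.131, -0.991, -0.0], [0.001, 0.0, -1.0]]
wrist_force: [0.2, 0.2, -1.1]
finger_gap: 0.0511
gripper_force: 29.9
```

{"fn": "move_arm", "kwargs": {
  "rows": [
    [[0,0,0.005,0],[0,0,0.002,0],[0,0,0,0],[0,0,0,0]]
  ]
}}

```text
time: 10.2
ee_pos: [0.5697, -0.0858, 0.0698]
tcp_rot: [[0.991, 0.131, 0.0], [0.131, -0.991, -0.0], [0.0, 0.0, -1.0]]
wrist_force: [-0.3, -0.2, -1.7]
finger_gap: 0.0515
gripper_force: 29.9
```

{"fn": "move_arm", "kwargs": {
  "rows": [
    [[0,0,0.0025,0],[0,0,0,0],[0,0,0,0]]
  ]
}}

```text
time: 10.58
ee_pos: [0.5702, -0.0857, 0.0696]
tcp_rot: [[0.991, 0.131, 0.001], [0.131, -0.991, -0.0], [0.001, 0.0, -1.0]]
wrist_force: [-1.7, 0.5, 5.5]
finger_gap: 0.0514
gripper_force: 29.8
```

Contact force (+5.5 N). Release partway, then rise.

{"fn": "move_arm", "kwargs": {
  "rows": [
    [[0,0,0,0],[0,0,0,0],[0,0,0,0],[0,0,0,0],[0,0,0,0]]
  ],
  "grip": 0.85
}}

```text
time: 11.2
ee_pos: [0.5696, -0.0858, 0.0687]
tcp_rot: [[0.991, 0.131, -0.0], [0.131, -0.991, -0.0], [-0.0, -0.0, -1.0]]
wrist_force: [1.0, -0.6, -0.9]
finger_gap: 0.0738
gripper_force: 0.0
```

{"fn": "move_arm", "kwargs": {
  "rows": [
    [[0,0,-0.03,0],[0,0,-0.07,0],[0,0,-0.1,0],[0,0,-0.1,0],[0,0,-0.05,0]]
  ]
}}

```text
time: 11.82
ee_pos: [0.5709, -0.0857, 0.2124]
tcp_rot: [[0.991, 0.131, 0.005], [0.131, -0.991, -0.001], [0.005, 0.001, -1.0]]
wrist_force: [0.4, 0.3, -0.3]
finger_gap: 0.0741
gripper_force: 0.0
```

```bash
python3 -c "
from h import *
c,s=np.cos(np.radians(7.5)),np.sin(np.radians(7.5));R=np.array([[c,-s],[s,c]]);o=np.array([.6914,-.0307])
for cam in ('side','top'):
    p,d=cams.read_camera(cam)
    cv2.imwrite('pics/%s2.png'%cam,cv2.resize(p[110:260,290:490],(800,600)))
    for q,h in (('tray_front_edge',.08),('beaker',.033),('tray_middle',.033)):
        for r in spotter.landmark_of(cam,q)[:1]:
            w=at_height(cam,r['uv'],h);print(cam,q,r['conf'],w,'cab',(w[:2]-o)@R)
def W(x,y): return o+R@[x,y]
print('pre-push',W(-.215,-.04),'home edge',W(-.088,-.04))
go([*W(-.215,-.04),.2])
"
```

```text
side tray_front_edge 0.75 [ 0.5129 -0.0835  0.08  ] cab [-0.1839 -0.0291]
side beaker 0.89 [ 0.5727 -0.084   0.033 ] cab [-0.1246 -0.0373]
side tray_middle 0.83 [ 0.5933 -0.0788  0.033 ] cab [-0.1036 -0.0349]
top tray_front_edge 0.7 [ 0.513  -0.0958  0.08  ] cab [-0.1853 -0.0412]
top beaker 0.56 [ 0.5654 -0.0803  0.033 ] cab [-0.1314 -0.0327]
pre-push [ 0.4835 -0.0984] home edge [ 0.6094 -0.0818]
t 12.225 pos [ 0.5689 -0.0858  0.2075] psi 7.546187674512817 F [0.5274 0.1805 0.3715] gap 0.07384579933077445 0.0
shift m [-0.0864  0.0013  0.0077] units [-0.2159  0.0033  0.0192] min rows 1.3876760443357183
```

View pics/side2.png

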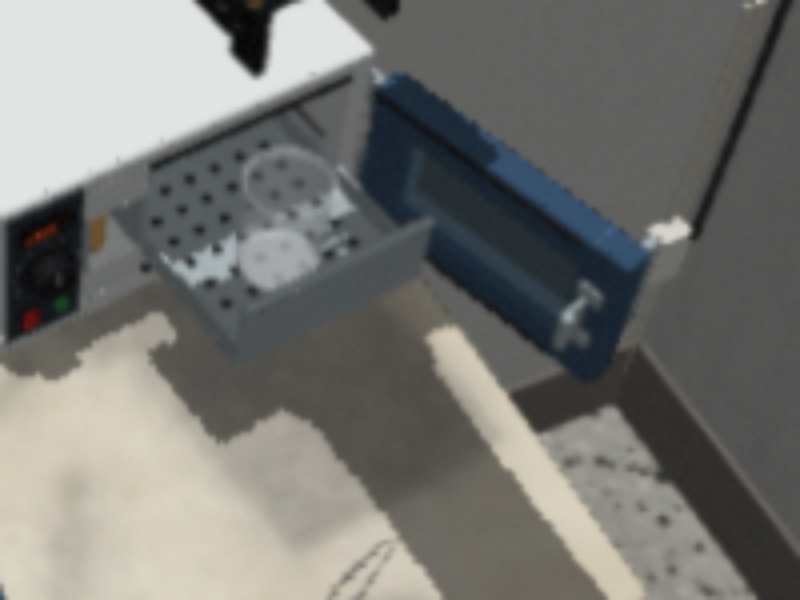

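The beaker stands upright on the tray: base around (278, 258), rim around (290, 185). The door is still open on the right. Next I back out over the front wall, close the fingers and go down.

{"fn": "move_arm", "kwargs": {
  "rows": [
    [[-0.03,0.0005,0,0],[-0.056,0.0005,0,0],[-0.065,0.0005,0,0],[-0.045,0.0005,0,0],[-0.02,0.0005,0,0],[0,0,0,0],[0,0,0.06,0],[0,0,0.1,0],[0,0,0.1,0],[0,0,0.06,0],[0,0,0.03,0],[0,0,0,0],[0,0,0,0]]
  ],
  "grip": 0
}}

```text
time: 13.85
ee_pos: [0.4853, -0.0981, 0.0697]
tcp_rot: [[0.991, 0.131, 0.002], [0.131, -0.991, -0.0], [0.002, 0.001, -1.0]]
wrist_force: [0.8, 0.5, -0.0]
finger_gap: 0.0006
gripper_force: 0.0
```

```bash
cat >> h.py <<'E'
_c,_s=np.cos(np.radians(7.5)),np.sin(np.radians(7.5));Rc=np.array([[_c,-_s],[_s,_c]]);oc=np.array([.6914,-.0307])
def W(x,y): return oc+Rc@[x,y]
E
python3 -c "
from h import *
go([*W(-.0985,-.04),.068])"
```

```text
t 13.85 pos [ 0.4853 -0.0981  0.0697] psi 7.550388692747769 F [ 0.7547  0.5251 -0.0268] gap 0.0005679298031459729 0.0
shift m [0.1147 0.0001 0.002 ] units [0.2866 0.0004 0.0049] min rows 1.8347427508774798
```

{"fn": "move_arm", "kwargs": {
  "rows": [
    [[0.01,0,0.003,0],[0.012,0,0,0],[0.012,0,0,0],[0.012,0,0,0],[0.012,0,0,0],[0.014,0,0,0],[0.015,0,0,0],[0.015,0,0,0],[0.015,0,0,0],[0.015,0,0,0],[0.015,0,0,0],[0.015,0,0,0],[0.015,0,0,0],[0.015,0,0,0],[0.015,0,0,0],[0.015,0,0,0],[0.012,0,0,0],[0.01,0,0,0],[0.007,0,0,0],[0,0,0,0]]
  ]
}}

```text
time: 16.35
ee_pos: [0.5843, -0.0847, 0.0677]
tcp_rot: [[0.991, 0.131, 0.001], [0.131, -0.991, 0.0], [0.001, -0.0, -1.0]]
wrist_force: [-0.2, -0.6, 0.5]
finger_gap: 0.0002
gripper_force: 0.2
```

```bash
python3 -c "
from h import *
go([*W(-.0985,-.04),.068])
for cam in ('side','top'):
    p,d=cams.read_camera(cam)
    cv2.imwrite('pics/%s3.png'%cam,cv2.resize(p[110:260,290:490],(800,600)))
    for q,h in (('tray_front_edge',.08),('beaker',.033)):
        for r in spotter.landmark_of(cam,q)[:1]:
            w=at_height(cam,r['uv'],h);print(cam,q,r['conf'],w,'cab',(w[:2]-oc)@Rc)
"
```

```text
t 16.35 pos [ 0.5843 -0.0847  0.0677] psi 7.550308750827511 F [-0.2409 -0.5555  0.5194] gap 0.00024722000363235324 0.23470327025279403
shift m [ 0.0148  0.0005 -0.0003] units [ 0.0369  0.0012 -0.0007] min rows 0.23637664338316772
side tray_front_edge 0.79 [ 0.596  -0.0817  0.08  ] cab [-0.1012 -0.0381]
side beaker 0.53 [ 0.6522 -0.071   0.033 ] cab [-0.0441 -0.0348]
```

View pics/side3.png

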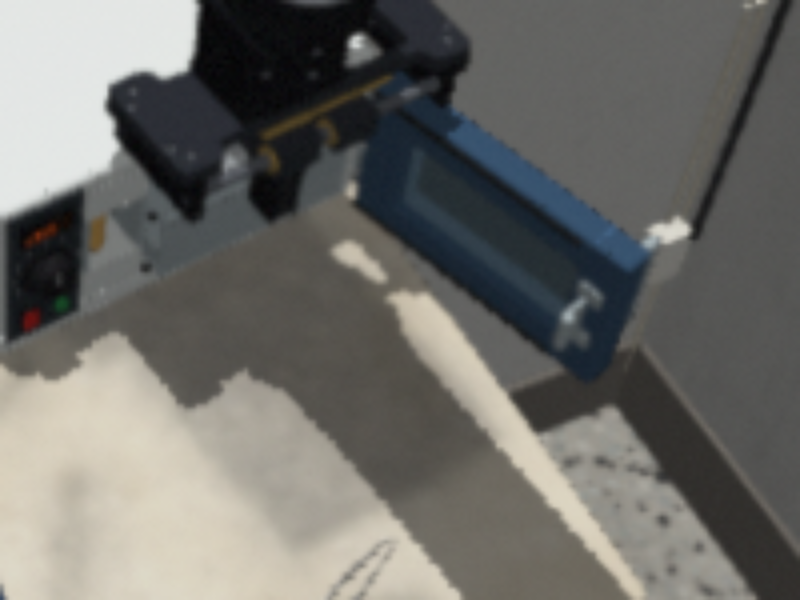

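The tray has gone in with the fingers and its front is near the cabinet face, at (250, 225). I push on in small steps until it meets the stop.

{"fn": "move_arm", "kwargs": {
  "rows": [
    [[0.007,0,0,0],[0.007,0,0,0],[0.007,0,0,0],[0.006,0,0,0],[0.005,0,0,0],[0,0,0,0],[0,0,0,0]]
  ]
}}

```text
time: 17.52
ee_pos: [0.5967, -0.0833, 0.0676]
tcp_rot: [[0.991, 0.131, 0.001], [0.131, -0.991, -0.0], [0.001, 0.0, -1.0]]
wrist_force: [-0.7, 0.5, -0.5]
finger_gap: 0.0006
gripper_force: 0.0
```

{"fn": "move_arm", "kwargs": {
  "rows": [
    [[0.005,0,0,0],[0.004,0,0,0],[0,0,0,0],[0,0,0,0]]
  ]
}}

```text
time: 18.02
ee_pos: [0.5988, -0.0831, 0.0674]
tcp_rot: [[0.991, 0.131, -0.002], [0.131, -0.991, -0.0], [-0.002, 0.0, -1.0]]
wrist_force: [-4.3, 0.2, 3.4]
finger_gap: 0.0004
gripper_force: 2.5
```

{"fn": "move_arm", "kwargs": {
  "rows": [
    [[0.004,0,0,0],[0.003,0,0,0],[0,0,0,0],[0,0,0,0]]
  ]
}}

```text
time: 18.52
ee_pos: [0.5985, -0.0831, 0.0674]
tcp_rot: [[0.991, 0.131, -0.009], [0.131, -0.991, -0.001], [-0.009, 0.0, -1.0]]
wrist_force: [-13.5, -0.5, 9.8]
finger_gap: 0.0004
gripper_force: 6.6
```

```bash
cat > door.py <<'E'
from h import *
H=np.array([.607,-.163]);tx=Rc[:,0];ty=Rc[:,1]
def ctr(th,r=.125,gap=0.):
    a=np.radians(97.5)+th;u=np.array([np.cos(a),np.sin(a)]);n=np.array([-u[1],u[0]])
    return H+r*u+(.011+gap+.0105*abs(n@tx)+.015*abs(n@ty))*n
def tool(d): return np.array([d@tx,-d@ty])/.4
E
python3 - <<'E'
from door import *
s=arm.read_state();p=np.array(s["ee_pos"][:2])
b=p+tx*-.06;st=ctr(1.754,gap=.045)
print("start",st,"from back point",tool(st-b),"to contact",tool(ctr(1.754)-st))
q=ctr(1.754)
for th in np.linspace(1.754,0,28)[1:]:
    c=ctr(th);print(round(th,3),c,tool(c-q));q=c
E
```

```text
start [ 0.5106 -0.2707] from back point [-0.1293  0.4364] to contact [-0.0205 -0.1106]
1.689 [ 0.4925 -0.2201] [-0.0076 -0.0207]
1.624 [ 0.489 -0.212] [-0.0062 -0.0213]
1.559 [ 0.486  -0.2038] [-0.0047 -0.0212]
1.494 [ 0.4836 -0.1965] [-0.0035 -0.0189]
1.429 [ 0.4817 -0.189 ] [-0.0023 -0.0192]
1.364 [ 0.4803 -0.1813] [-0.0011 -0.0195]
1.299 [ 0.4793 -0.1735] [ 0.0001 -0.0198]
1.234 [ 0.4788 -0.1655] [ 0.0014 -0.0199]
1.169 [ 0.4788 -0.1574] [ 0.0027 -0.02  ]
1.104 [ 0.4794 -0.1493] [ 0.004  -0.0199]
1.039 [ 0.4805 -0.1412] [ 0.0054 -0.0198]
0.974 [ 0.4821 -0.1331] [ 0.0068 -0.0196]
0.909 [ 0.4844 -0.125 ] [ 0.0081 -0.0193]
0.845 [ 0.4871 -0.1171] [ 0.0095 -0.0188]
0.78 [ 0.4905 -0.1092] [ 0.0108 -0.0183]
0.715 [ 0.4944 -0.1016] [ 0.0122 -0.0177]
0.65 [ 0.4988 -0.0942] [ 0.0135 -0.0169]
0.585 [ 0.5038 -0.0871] [ 0.0147 -0.0161]
0.52 [ 0.5094 -0.0802] [ 0.0159 -0.0151]
0.455 [ 0.5154 -0.0738] [ 0.0171 -0.0141]
0.39 [ 0.5219 -0.0677] [ 0.0181 -0.0129]
0.325 [ 0.5289 -0.0621] [ 0.0191 -0.0117]
0.26 [ 0.5363 -0.0569] [ 0.02   -0.0103]
0.195 [ 0.5441 -0.0523] [ 0.0208 -0.0089]
0.13 [ 0.5522 -0.0483] [ 0.0215 -0.0074]
0.065 [ 0.5607 -0.0448] [ 0.0221 -0.0059]
0.0 [ 0.5694 -0.0419] [ 0.0225 -0.0043]
```

{"fn": "move_arm", "kwargs": {
  "rows": [
    [[-0.02,0,0,0],[-0.05,0,0,0],[-0.05,0,0,0],[-0.03,0,0,0],[0,0,-0.06,0],[0,0,-0.1,0],[0,0,-0.1,0],[0,0,-0.05,0],[0,0,0,0]]
  ]
}}

```text
time: 19.65
ee_pos: [0.545, -0.0903, 0.1934]
tcp_rot: [[0.991, 0.131, 0.005], [0.131, -0.991, -0.001], [0.005, 0.001, -1.0]]
wrist_force: [0.4, 0.4, 0.2]
finger_gap: 0.0003
gripper_force: 0.0
```

```bash
python3 - <<'E'
from door import *
go([*ctr(1.754,gap=.045),.19])
for cam in ('side','top'):
    p,d=cams.read_camera(cam)
    cv2.imwrite('pics/%s4.png'%cam,cv2.resize(p[110:260,290:490],(800,600)))
    for q,h in (('tray_front_edge',.08),('beaker',.033),('door_push_point',.071)):
        for r in spotter.landmark_of(cam,q)[:1]:
            w=at_height(cam,r['uv'],h);print(cam,q,r['conf'],w,'cab',(w[:2]-oc)@Rc)
E
```

```text
t 19.65 pos [ 0.545  -0.0903  0.1934] psi 7.547210681511905 F [0.4099 0.3704 0.222 ] gap 0.0002793554085669941 0.0
shift m [-0.0578  0.1743  0.0033] units [-0.1446  0.4358  0.0083] min rows 2.939270789125534
side tray_front_edge 0.88 [ 0.602  -0.0826  0.08  ] cab [-0.0954 -0.0398]
side beaker 0.54 [ 0.6567 -0.0746  0.033 ] cab [-0.0402 -0.039 ]
side door_push_point 0.88 [ 0.4753 -0.2121  0.071 ] cab [-0.2379 -0.1517]
top tray_front_edge 0.49 [ 0.6055 -0.0782  0.08  ] cab [-0.0913 -0.0359]
top door_push_point 0.96 [ 0.4842 -0.2095  0.071 ] cab [-0.2288 -0.1502]
```

View pics/side4.png

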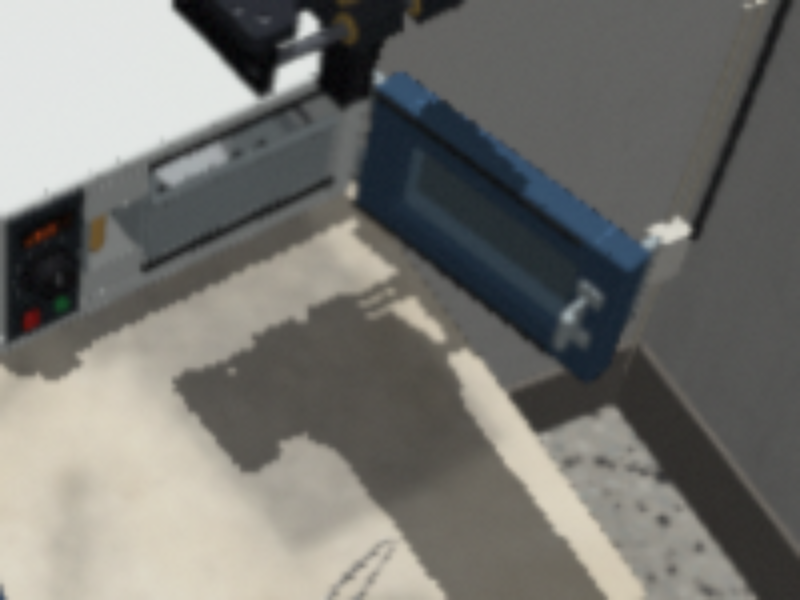

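The tray front sits flush in the opening, from (150, 240) to (330, 160), and the door is still open. Next I move round to the outer side of the door.

{"fn": "move_arm", "kwargs": {
  "rows": [
    [[-0.012,0.036,0,0],[-0.024,0.072,0,0],[-0.024,0.072,0,0],[-0.024,0.072,0,0],[-0.024,0.072,0,0],[-0.024,0.072,0,0],[-0.012,0.036,0,0],[0,0,0,0],[0,0,0.06,0],[0,0,0.09,0],[0,0,0.09,0],[0,0,0.05,0],[0,0,0.016,0],[0,0,0,0]]
  ]
}}

```text
time: 21.8
ee_pos: [0.5094, -0.2683, 0.0694]
tcp_rot: [[0.991, 0.133, 0.0], [0.133, -0.991, 0.0], [0.0, -0.0, -1.0]]
wrist_force: [-0.4, 0.1, 1.2]
finger_gap: 0.0004
gripper_force: 0.0
```

```bash
python3 - <<'E'
from door import *
go([*ctr(1.754),.07])
E
```

```text
t 21.8 pos [ 0.5094 -0.2683  0.0694] psi 7.622041326311652 F [-0.3893  0.1359  1.2472] gap 0.000386033454170076 0.0
shift m [-0.0072 -0.0417 -0.0006] units [-0.0181 -0.1043 -0.0014] min rows 0.6776765151981626
```

{"fn": "move_arm", "kwargs": {
  "rows": [
    [[-0.003,-0.018,0,0],[-0.004,-0.025,0,0],[-0.004,-0.022,0,0],[-0.004,-0.02,0,0],[-0.003,-0.019,0,0],[-0.0076,-0.0207,0,0],[-0.0062,-0.0213,0,0],[-0.0047,-0.0212,0,0],[-0.0035,-0.0189,0,0],[-0.0023,-0.0192,0,0],[-0.0011,-0.0195,0,0],[0,-0.0198,0,0],[0.0014,-0.0199,0,0],[0.0027,-0.02,0,0],[0.004,-0.02,0,0],[0.0054,-0.0198,0,0],[0.0068,-0.0196,0,0],[0,0,0,0]]
  ]
}}

```text
time: 24.05
ee_pos: [0.4818, -0.133, 0.0691]
tcp_rot: [[0.991, 0.133, 0.0], [0.133, -0.991, 0.0], [0.0, -0.0, -1.0]]
wrist_force: [-0.7, 0.1, -0.4]
finger_gap: 0.0004
gripper_force: 0.0
```

```bash
python3 - <<'E'
from door import *
go([*ctr(.974),.07])
for cam in ('side','top'):
    p,d=cams.read_camera(cam)
    if cam=='side':cv2.imwrite('pics/%s5.png'%cam,cv2.resize(p[110:260,290:490],(800,600)))
    for r in spotter.landmark_of(cam,'door_push_point')[:1]:
        w=at_height(cam,r['uv'],.071);d=w[:2]-H;print(cam,r['conf'],w,'theta',np.arctan2(d[1],d[0])-np.radians(97.5)-.081)
E
```

```text
t 24.05 pos [ 0.4818 -0.133   0.0691] psi 7.629520285386965 F [-0.6722  0.1381 -0.4391] gap 0.00044391398959929654 0.0
shift m [ 0.0004  0.0001 -0.0009] units [ 0.0009  0.0002 -0.0021] min rows 0.01500474438702841
side 0.71 [ 0.4796 -0.1049  0.071 ] theta 0.9311636522410438
```

View pics/side5.png

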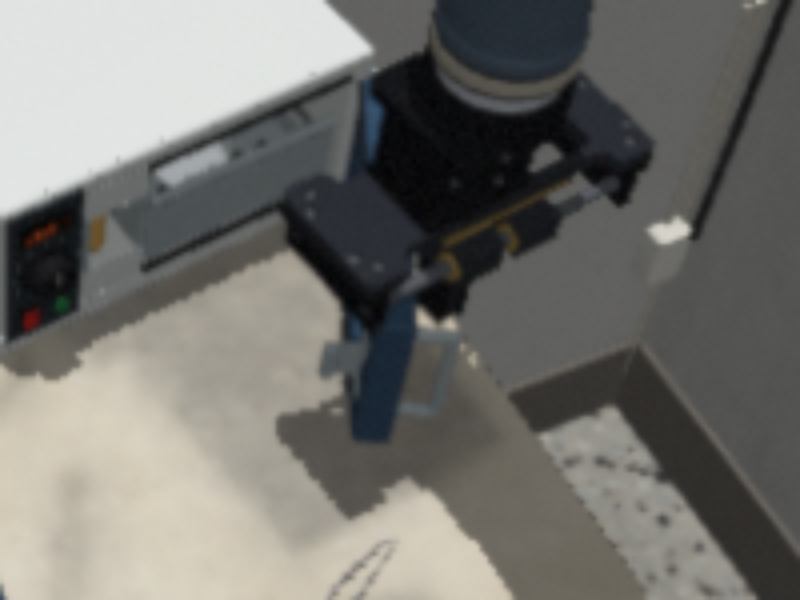

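The door has swung with the fingers to about 0.95 rad. The handle, near (430, 370), is clear of them, so I continue the arc.

{"fn": "move_arm", "kwargs": {
  "rows": [
    [[0.0081,-0.0193,0,0],[0.0095,-0.0188,0,0],[0.0108,-0.0183,0,0],[0.0122,-0.0177,0,0],[0.0135,-0.0169,0,0],[0.0147,-0.0161,0,0],[0.0159,-0.0151,0,0],[0.0171,-0.0141,0,0],[0.0181,-0.0129,0,0],[0.0191,-0.0117,0,0],[0.02,-0.0103,0,0],[0.0208,-0.0089,0,0],[0.0215,-0.0074,0,0],[0,0,0,0]]
  ]
}}

```text
time: 26.0
ee_pos: [0.5525, -0.0485, 0.0692]
tcp_rot: [[0.991, 0.132, 0.001], [0.132, -0.991, 0.0], [0.001, -0.0, -1.0]]
wrist_force: [0.0, 0.6, 0.9]
finger_gap: 0.0001
gripper_force: 0.0
```

{"fn": "move_arm", "kwargs": {
  "rows": [
    [[0.009,-0.003,0,0],[0.009,-0.002,0,0],[0.009,-0.002,0,0],[0.009,-0.002,0,0],[0.009,-0.001,0,0],[0,0,0,0]]
  ]
}}

```text
time: 26.75
ee_pos: [0.5696, -0.0425, 0.0693]
tcp_rot: [[0.991, 0.131, 0.001], [0.131, -0.991, 0.0], [0.001, -0.0, -1.0]]
wrist_force: [-0.4, -0.2, -0.1]
finger_gap: 0.0005
gripper_force: 0.0
```

```bash
python3 - <<'E'
from door import *
go([*ctr(0),.07])
E
```

```text
t 26.75 pos [ 0.5696 -0.0425  0.0693] psi 7.5419121762417 F [-0.3835 -0.1977 -0.1327] gap 0.00045510388366558975 0.0
shift m [-0.0001 -0.0007 -0.0007] units [-0.0004 -0.0017 -0.0016] min rows 0.015368681641766677
```

{"fn": "move_arm", "kwargs": {
  "rows": [
    [[0.004,0,0,0],[0.004,0,0,0],[0.004,0,0,0],[0,0,0,0],[0,0,0,0]]
  ]
}}

```text
time: 27.38
ee_pos: [0.5714, -0.0423, 0.0688]
tcp_rot: [[0.991, 0.131, -0.005], [0.131, -0.991, -0.001], [-0.005, -0.0, -1.0]]
wrist_force: [-6.6, 0.2, 4.5]
finger_gap: 0.0002
gripper_force: 3.1
```

{"fn": "move_arm", "kwargs": {
  "rows": [
    [[0.004,0,0,0],[0.004,0,0,0],[0.004,0,0,0],[0,0,0,0],[0,0,0,0]]
  ]
}}

```text
time: 28.0
ee_pos: [0.5711, -0.0424, 0.0685]
tcp_rot: [[0.991, 0.13, -0.016], [0.13, -0.991, -0.002], [-0.016, 0.0, -1.0]]
wrist_force: [-18.1, -1.3, 13.8]
finger_gap: 0.0005
gripper_force: 9.2
```

{"fn": "move_arm", "kwargs": {
  "rows": [
    [[-0.015,0,0,0],[-0.04,0,0,0],[-0.08,0,0,0],[-0.08,0,0,0],[-0.04,0,0,0],[0,0,0,0]]
  ]
}}

```text
time: 28.75
ee_pos: [0.477, -0.0552, 0.0694]
tcp_rot: [[0.991, 0.131, 0.001], [0.131, -0.991, -0.0], [0.001, 0.0, -1.0]]
wrist_force: [-0.0, -0.4, 0.3]
finger_gap: 0.0007
gripper_force: 0.0
```

```bash
python3 - <<'E'
from door import *
for cam in ('side','top'):
    p,d=cams.read_camera(cam)
    if cam=='side':cv2.imwrite('pics/%s6.png'%cam,cv2.resize(p[110:260,290:490],(800,600)))
    pc=cloud(cam,d,np.ones((420,560),bool));q=(pc[:,:2]-oc)@Rc
    for lo,hi in((-.1,-.05),(0,.05)):
        m=(pc[:,2]>.03)&(pc[:,2]<.115)&(q[:,1]>lo)&(q[:,1]<hi)&(q[:,0]<-.09)&(q[:,0]>-.135);print(cam,lo,m.sum(),np.median(q[m,0]))
    for k in('door_push_point','beaker'):
      for r in spotter.landmark_of(cam,k)[:1]:
        w=at_height(cam,r['uv'],.071 if k[0]=='d' else .033);print(cam,k,r['conf'],(w[:2]-oc)@Rc)
E
```

```text
side -0.1 0 nan
side 0 196 -0.10904818331367655
side door_push_point 0.65 [-0.1109  0.0273]
top -0.1 125 -0.1079419151348851
top 0 100 -0.10829877544884418
top door_push_point 0.57 [-0.1149  0.0198]
  return _methods._mean(a, axis=axis, dtype=dtype,
  ret = ret.dtype.type(ret / rcount)
```

View pics/side6.png

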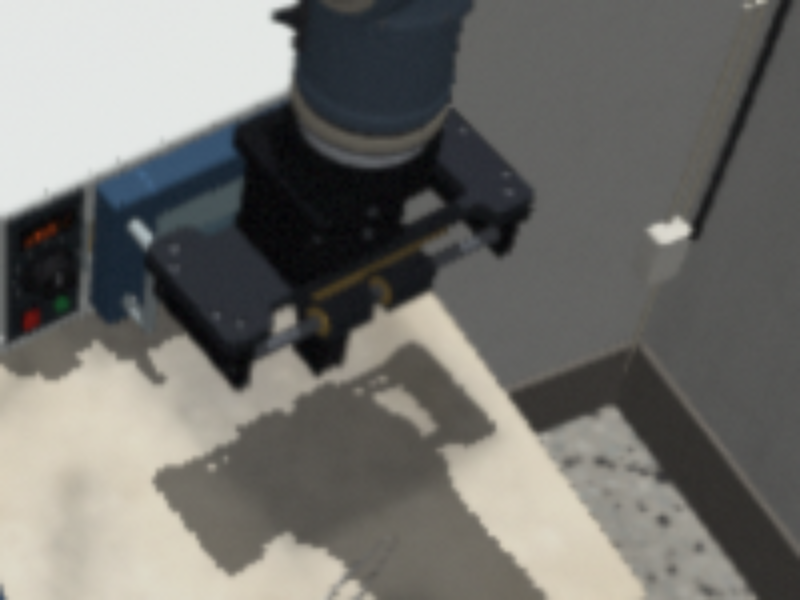

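The door, from (100, 250) to (280, 120), lies parallel to the cabinet front with both ends at the same depth, so it is shut. The robot is clear of everything.

```bash
python3 -c "
from station import sign_off
print(sign_off())"
```

```text
the job is handed in; nothing more can be done
None
```

The job is handed in at about 29 s of the 66 s: the beaker was let go upright on the tray, the tray pushed home to its stop and the door shut flush, but the hand-in returned no verdict and I had no view of the beaker once the door closed.

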